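# Seat a medal blank in the stamping nest and shut the keeper over it

## Robot

A 6-joint arm with a two-finger parallel gripper is mounted at the origin on a cart in front of the work surface, level with it; the furniture and walls round the work are solid. World frame = base frame: x ahead of the robot, y to its left, z up, the work surface at z = 0. Lengths are in m, angles in rad, forces in N, time in s.
With the tool pointing down it reaches from about 0.3 to 0.85 m from the base axis. Payload 5.4 kg.
Tool frame: the origin (TCP) lies between the finger pads; the fingertips stand 11 mm ahead of it and the grasp point (between the pads) lies 8 mm behind it; z points along the fingers, y is the line along which they close (so a half turn about z gives the same grasp; the last joint's range is limited). The gripper opens to 85 mm and grips with 20 to 120 N. Pads are 22 mm wide; open, the fingers measure 114 mm over their backs; the gripper's body (76 mm by 85 mm) begins 54 mm behind the grasp point. The pads swing forward as they close: fully open they stand 13 mm farther back than shut.
Start: joints at [-1.429, 0.158, 1.597, -0, 1.386, -0.21], TCP at [0.198, -0.54, 0.242] pointing down, gripper open.
Joint ranges: [-2.91, 2.91], [-0.94, 2.29], [0.18, 2.7], [-1.29, 4.43], [0.17, 2.64], [-3, 3]. Speed limits (rad/s): [2.57, 2.57, 3.14, 3.14, 3.14, 3.14].

## Interface

Orientations are given as a 3x3 rotation matrix whose columns are the frame's x, y, z axes.
In Python, from rig import readout, eyes, workorder gives the robot as it stands.
- The arm moves only by the tool jog_arm, never from a script. Its argument "steps" is a list of rows, each a list of 5 numbers: the shift along the tool's x, y, z in units of 100 cm (1.0 is 100 cm), then the turn about the tool's z in units of 45 degrees (1.0 is 45 degrees), then the finger opening in mm, from 0 to 85.4. A call has 1 to 8 rows; each row shifts and turns the commanded pose from where the row before left it, along the tool's axes as they then stand; what a row does not reach is not made up. A row lasts 1/10 s, in which the tool goes at most 50 mm and 8.59 degrees, less where a joint would pass 70% of its speed; a pose out of reach is approached as far as the arm can. A call with a number of a shift or a turn outside -1 to 1 is refused whole. A call with a gripper value outside its range is refused whole. The fingers move at their own pace and stop on an object; the grip force is fixed at half the most. Time passes only in rows, so rows that do not move let the fingers close. It gives the time, the measured TCP pose, the force, the opening and the grip force at its end, in the units of the state.
- readout.state(): the state, without advancing time (a new reading comes with each control period).
- eyes.camera(name): name is "scene" or "top" or "wrist"; returns the picture (400x640x3 uint8, blue, green, red); there is no depth.
- eyes.get_calibration(name): a dict with "fov_y" (degrees; the focal length in pixels is half the picture's height over the tangent of half this angle, whatever the lens; pixels are square), "cx", "cy" (the principal point, pixels), "k1" (the pictures are not rectified: a ray, as slopes to the right and down, at radius r is drawn at 1 + k1 r^2 times it, then the intrinsics apply), "position" and "rotation" of the camera in the world; the wrist camera has in their place "mount" (4x4, takes a point from camera to tool coordinates, whose origin is the TCP and whose axes are the flange's). Camera axes: x right, y down, z forward; pixel columns grow to the right and rows downward; lengths in m; the calibration is good to about 2 mm. A picture is of the moment at which its call begins: read the wrist's pose just before it. get_calibration takes no time and is no camera call.
- workorder.job_done(): hands the job in; it is judged then, once.
The state is a dict: "time": time; "joint_pos": joint angles; "qvel": joint speeds; "joint_efforts": joint torques, N m; "eef_pos": TCP position; "tcp_rot": TCP orientation; "contact_force": force on the tool from outside, world axes, zero at the start; "torque": the same for the moment, N m; "finger_gap": opening from 0.0 (shut) to 1.0 (fully open); "grip_force": force on a finger pad.
Only numpy, scipy, OpenCV 4.12 (cv2) and the standard library are available. Lean on these libraries where they do the work, as an engineer would, in place of code of your own. Each camera call takes 0.05 s, during which the arm holds its last target. There are 200 camera calls.

## Task

Load the round copper blank into the stamping nest, pushing with the fingertips only: push the swinging keeper by its upright stud right back to its open stop, nudge the loose blank across the plate until it drops over the rim and lies flat at the bottom of the round recess, then push the keeper back over the blank's edge up against its closed stop. Never lift the blank off the plate, and leave the tools lying round the plate where they are.

Things in the scene. Friction and masses are not known exactly. Their poses are not given: they have to be found in the camera images.
- nest_plate: Stamping nest: steel plate screwed to the bench, 110 mm along its x, 168 along its y, 18 thick; origin at the centre of its underside, z up, top face at z = 18 mm. Its recess, at x = -6, y = -38 mm, is 53 mm across, 6 deep, mouth chamfered 1 mm. The blank waits on the bare +y part of the top. Two stop pins stand 8 mm above the top near the keeper's pivot (x = 51.5, y = -28.5; x = 50, y = -50).
- recess_floor (a point): centre of the flat floor of the recess, 6 mm below the plate's top face; axes as the plate's
- pivot (a point): point on the keeper's vertical pivot axis at the height of the plate's top face (x = 40, y = -20 mm of the plate); its screw head is 15 mm across and reaches 12 mm above the top face; axes as the plate's
- keeper (a joint): Keeper angle, rad: 0 = shut, bar along the plate's -x from the pivot, barring the recess's entry side; grows anticlockwise from above, over the recess, to 1.62 = open stop, bar along -y beside it. Bar 12 mm wide, 61 mm long from the pivot, from 2 to 7 mm above the top face: a blank flat in the recess passes under it, else it jams. About 1 N at the stud moves it; it stays where left.
- keeper_stud (a point): centre, half-way up, of the upright knurled brass stud near the free end of the keeper, 54 mm from the pivot axis: 12 mm across, standing from 7 to 27.5 mm above the plate's top face; push it sideways. It moves with the keeper
- blank: loose copper disc, 50 mm across and 6 mm thick, about 0.1 kg; origin at the centre of its underside, z up through its thickness. It starts flat on the plate's top face; in the recess its top is level with the plate's top face
- centre_punch: bystander: dark steel centre punch, 9 mm thick, 100 mm long (along its y), lying on the bench on the robot's side of the plate; origin at the centre of its underside
- dapping_punch1: bystander: steel punch with a ball end, 15 mm thick, 73 mm long (along its y), lying on the bench on the far side of the plate; origin at the centre of its underside
- ring_clamp: bystander: wooden ring clamp with a metal band, 32 mm wide, 149 mm long (along its y), 23 mm thick, lying on the bench beyond the plate's -y end; origin at the centre of its underside
Things that resemble listed ones, but are neither listed nor needed, are in the scene too. Of the things that look like the blank, the largest one is meant.

How it is judged:
By the outcome, as a careful person would: the job done as asked, in the order asked, and still so for the second after the job is handed in, with the robot touching nothing.
It also fails if it takes over 51 s, if anything falls off the work surface, if the arm or the gripper's body presses on something with over 40 N, if the wrist force passes 120 N, or if a joint passes its speed limit or range.

## Working session

There is one attempt and no reset: what is moved stays moved. The work goes in short steps, Python scripts to look and compute and a tool call to move; the robot and the scene stay as the last step left them, time stands still between calls to the robot, and variables do not carry over. Pictures are saved under pics/ and viewed, at most 10 in all, crops included, and the job is handed in when it is done.

Besides the shell and the picture viewer there is one more tool, called after "Request:" as name([rows], argument=value, ...), one row to a line, values as JSON. jog_arm: Moves the arm, as the interface text tells. Its arguments: {"type":"object","properties":{"steps":{"type":"array"}},"required":["steps"]}

```bash
mkdir -p pics
cat > h.py <<'E'
import numpy as np, cv2
from rig import readout, eyes, workorder
def cal(name):
    c=eyes.get_calibration(name); f=200/np.tan(np.radians(c["fov_y"])/2)
    if "mount" in c:
        s=readout.state(); M=np.array(c["mount"]); R=np.array(s["tcp_rot"])
        return f,c,R@M[:3,3]+np.array(s["eef_pos"]),R@M[:3,:3]
    return f,c,np.array(c["position"]),np.array(c["rotation"])
def cast(name,px,z,C=None):
    f,c,p,R=C or cal(name); out=[]
    for u,v in np.atleast_2d(px):
        d=np.array([(u-c["cx"])/f,(v-c["cy"])/f]); s=d.copy()
        for _ in range(20): s=d/(1+c["k1"]*(s@s))
        r=R@np.array([s[0],s[1],1]); out.append(p+r*(z-p[2])/r[2])
    return np.array(out)
def proj(name,P,C=None):
    f,c,p,R=C or cal(name); q=(np.atleast_2d(P)-p)@R; s=q[:,:2]/q[:,2:]
    s=s*(1+c["k1"]*(s**2).sum(1,keepdims=True)); return s*f+[c["cx"],c["cy"]]
E
python3 - <<'E'
from h import *
for n in("top","scene"):
    im=eyes.camera(n); cv2.imwrite(f"pics/{n}0.png",im); f,c,p,R=cal(n); print(n,f,p,R.round(3).tolist(),c["k1"])
s=readout.state(); print(s["time"],s["eef_pos"],np.round(s["tcp_rot"],3).tolist(),s["finger_gap"])
E
```

```text
top 482.31720493066183 [ 0.38623738 -0.22797001  0.93953846] [[0.016, -0.986, 0.168], [-1.0, -0.02, -0.02], [0.023, -0.168, -0.986]] -0.12392951678546216
scene 361.46900787772427 [ 0.25789332 -0.75363039  0.71019274] [[0.884, -0.346, 0.313], [-0.466, -0.667, 0.581], [0.009, -0.66, -0.751]] -0.012426700558116361
0.1 [ 0.19803167 -0.53927192  0.24141655] [[0.939, 0.345, -0.0], [0.345, -0.939, 0.002], [0.0, -0.002, -1.0]] 0.9965760751055333
```

View pics/top0.png

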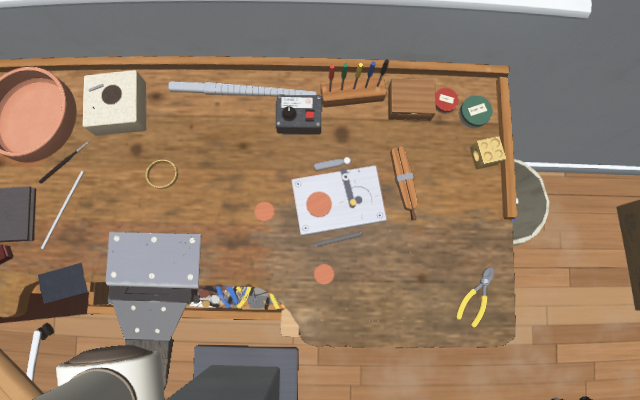

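View pics/scene0.png

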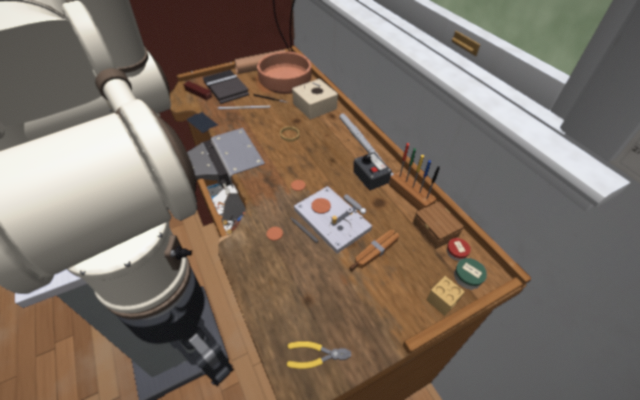

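Candidates for the blank in the top view are copper discs at (319,204), on the plate, and at (264,211) and (324,273), both on the bench. The first is the largest and the only one on the plate, so I choose it. I'll check it in a close crop.

Run:
```python
from h import *
im=cv2.imread("pics/top0.png"); x0,y0=250,145
c=cv2.resize(im[y0:245,x0:425-0],None,fx=4.5,fy=4.5,interpolation=cv2.INTER_CUBIC); cv2.imwrite("pics/crop0.png",c)
hsv=cv2.cvtColor(im,cv2.COLOR_BGR2HSV)
m=cv2.inRange(hsv,(3,110,120),(14,220,255)); m[:, :240]=0;m[:140]=0
C=cal("top")
for k in cv2.findContours(m,0,1)[0]:
    a=cv2.contourArea(k)
    if a>150:
        (u,v),r,_=cv2.fitEllipse(k); w=cast("top",k[:,0,:].astype(float),.024 if 300<u<340 and v<230 else .005,C)
        print("disc",a,u,v,cast("top",[(u,v)],.024,C).round(4),np.ptp(w,0).round(4))
m=cv2.inRange(hsv,(90,0,150),(140,60,255)); m2=np.zeros_like(m); m2[150:245,285:392]=m[150:245,285:392]
k=max(cv2.findContours(cv2.morphologyEx(m2,3,np.ones((7,7))),0,1)[0],key=cv2.contourArea)
b=cv2.boxPoints(cv2.minAreaRect(cv2.convexHull(k)));print(b,cv2.contourArea(k))
w=cast("top",b,.018,C);print(w.round(4),[np.linalg.norm(w[i]-w[i-1]).round(4) for i in range(4)],w.mean(0))
ap=cv2.approxPolyDP(cv2.convexHull(k),4,True)[:,0];print(ap)
```

```text
disc 6013.5 387.531982421875 371.0054016113281 [[ 0.2306 -0.3696  0.024 ]] [0.1028 0.4491 0.    ]
disc 7274.5 577.1182250976562 366.4761962890625 [[ 0.2323 -0.7436  0.024 ]] [0.1572 0.334  0.    ]
disc 306.5 323.717529296875 273.8020935058594 [[ 0.409  -0.2482  0.024 ]] [0.0384 0.0386 0.    ]
disc 1047.5 253.90248107910156 251.4813690185547 [[ 0.4485 -0.1152  0.024 ]] [0.1086 0.0661 0.    ]
disc 323.5 263.93231201171875 210.9798126220703 [[ 0.5265 -0.1315  0.024 ]] [0.0417 0.0397 0.    ]
disc 422.0 318.5834655761719 203.8651580810547 [[ 0.5425 -0.2361  0.024 ]] [0.0452 0.0445 0.    ]
disc 354.5 408.8271484375 194.36070251464844 [[ 0.5648 -0.4115  0.024 ]] [0.0768 0.0377 0.    ]
disc 8647.5 580.7058715820312 231.38380432128906 [[ 0.4971 -0.7631  0.024 ]] [0.2356 0.298  0.    ]
disc 343.0 400.4616394042969 160.88629150390625 [[ 0.6317 -0.3959  0.024 ]] [0.0586 0.0421 0.    ]
[[289.0762  167.64204]
 [373.96652 153.00578]
 [385.51962 220.01387]
 [300.6293  234.65013]] 4992.0
[[ 0.6145 -0.1769  0.018 ]
 [ 0.6481 -0.3442  0.018 ]
 [ 0.5144 -0.3664  0.018 ]
 [ 0.4829 -0.2029  0.018 ]] [np.float64(0.134), np.float64(0.1706), np.float64(0.1355), np.float64(0.1666)] [ 0.5649828  -0.27259821  0.018     ]
[[375 167]
 [384 220]
 [301 234]
 [292 180]
 [315 164]
 [345 158]]
```

View pics/crop0.png

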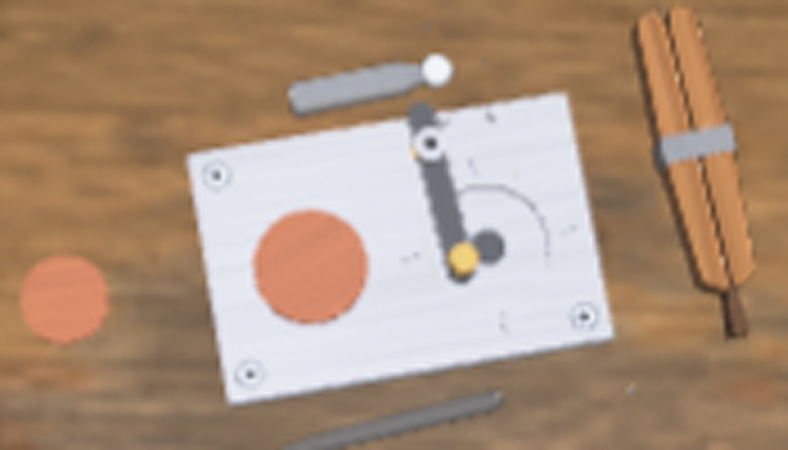

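The crop confirms the blank at (311,267) as the largest disc, on the plate. The pivot is at (430,143) and the stud at (463,258), so the keeper starts near shut. Next are rough poses, then a closer wrist view.

Run:
```python
from h import *
C=cal("top"); q=lambda a:np.array(a,float)/4.5+[249.6,144.6]
w=cast("top",q([(188,156),(567,92),(613,338),(229,403)]),.018,C);print(w.round(4),[np.linalg.norm(w[i]-w[i-1]).round(4) for i in range(4)],w.mean(0))
y=w[0]-w[1]+w[3]-w[2]; th=np.arctan2(-y[0],y[1]); R=np.array([[np.cos(th),-np.sin(th)],[np.sin(th),np.cos(th)]]); print("yaw",th)
for n,p,z in(("blank",(311,267),.024),("pivot",(430,143),.03),("stud",(463,258),.0455)):
    a=cast("top",q(p),z,C)[0];print(n,a.round(4),((a-w.mean(0))[:2]@R).round(4))
s=readout.state();f,c,p,Rw=cal("wrist");print("mount",np.round(c["mount"],3).tolist(),f,p)
```

```text
[[ 0.5912 -0.1821  0.018 ]
 [ 0.6236 -0.3473  0.018 ]
 [ 0.515  -0.367   0.018 ]
 [ 0.4839 -0.2026  0.018 ]] [np.float64(0.1092), np.float64(0.1684), np.float64(0.1103), np.float64(0.1674)] [ 0.55341563 -0.27476098  0.018     ]
yaw 0.19033908308269745
blank [ 0.5424 -0.2364  0.024 ] [-0.0036  0.0398]
pivot [ 0.5965 -0.2865  0.03  ] [ 0.0401 -0.0197]
stud [ 0.5438 -0.2998  0.0455] [-0.0142 -0.0228]
mount [[-0.0, -0.952, -0.305, 0.079], [1.0, 0.0, -0.001, -0.0], [0.001, -0.305, 0.952, -0.132], [0.0, 0.0, 0.0, 1.0]] 321.90417082717374 [ 0.27173815 -0.51235972  0.37367482]
```

Request:
jog_arm([
  [0.041,-0.0128,0,0,0],
  [0.041,-0.0128,0,0,0],
  [0.041,-0.0128,0,0,0],
  [0.041,-0.0128,0,0,0],
  [0.041,-0.0128,0,0,0],
  [0.041,-0.0128,0,0,0],
  [0.041,-0.0128,0,0,0],
  [0.041,-0.0128,0,0,0],
])

```text
time: 0.9
eef_pos: [0.4718, -0.3291, 0.2419]
tcp_rot: [[0.939, 0.345, -0.001], [0.345, -0.939, 0.0], [-0.0, -0.001, -1.0]]
contact_force: [0.7, -0.5, 0.0]
finger_gap: -0.001
grip_force: 0.0
```

Request:
jog_arm([
  [0.041,-0.0128,0,0,0],
  [0.041,-0.0128,0,0,0],
  [0,0,0,-0.18,0],
  [0,0,0,-0.18,0],
  [0,0,0,-0.18,0],
  [0,0,0,-0.18,0],
  [0,0,0,-0.18,0],
  [0,0,0,-0.18,0],
])

```text
time: 1.7
eef_pos: [0.5386, -0.2781, 0.2416]
tcp_rot: [[0.357, 0.934, -0.001], [0.934, -0.357, 0.001], [0.0, -0.001, -1.0]]
contact_force: [-0.4, -1.0, -0.1]
finger_gap: 0.001
grip_force: 0.0
```

Request:
jog_arm([
  [0,0,0,-0.18,0],
  [0,0,0,-0.18,0],
  [0,0,0,-0.18,0],
  [0,0,0,-0.18,0],
  [0,0,0.03,0,0],
  [0,0,0,0,0],
  [0,0,0,0,0],
])

```text
time: 2.4
eef_pos: [0.5383, -0.2778, 0.2115]
tcp_rot: [[-0.193, 0.981, -0.002], [0.981, 0.193, 0.002], [0.002, -0.002, -1.0]]
contact_force: [-0.1, 0.2, 0.5]
finger_gap: -0.0
grip_force: 0.0
```

Run:
```python
from h import *
s=readout.state(); C=cal("wrist"); im=eyes.camera("wrist"); cv2.imwrite("pics/w1.png",im)
R=np.array(s["tcp_rot"]);print(s["time"],s["eef_pos"],R.round(3).tolist(),np.degrees(np.arctan2(R[1,0],R[0,0])),s["finger_gap"],s["contact_force"],s["joint_pos"])
```

```text
2.4 [ 0.53827437 -0.27783524  0.21146372] [[-0.193, 0.981, -0.002], [0.981, 0.193, 0.002], [0.002, -0.002, -1.0]] 101.13893471542958 -0.00013536516270413278 [-0.145242    0.1701766   0.54853419] [-6.75742735e-01  2.62250815e-01  1.53827353e+00 -2.25948784e-06
  1.34381374e+00 -8.70155167e-01]
```

View pics/w1.png

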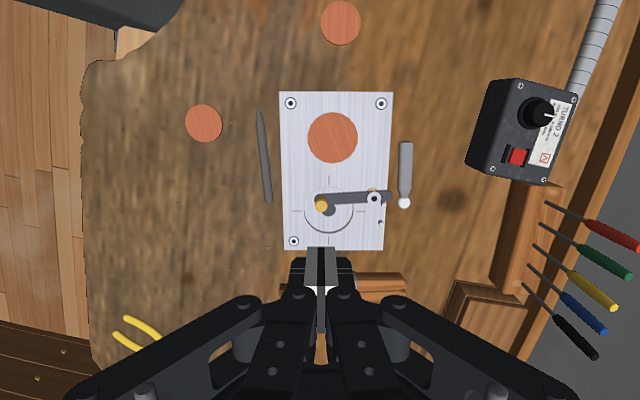

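The wrist view shows the blank at (332,137), pivot at (373,198), stud at (320,205), recess arc near (328,208) and plate corners at about (279,92), (393,92), (384,250) and (284,250). I'll now measure the poses from it.

```bash
cat >> h.py <<'E'
def plate(im,C,name="wrist"):
    hsv=cv2.cvtColor(im,cv2.COLOR_BGR2HSV); g=cv2.inRange(hsv,(90,0,170),(140,60,255)); return g
E
python3 - <<'E'
from h import *
im=cv2.imread("pics/w1.png"); C=cal("wrist"); hsv=cv2.cvtColor(im,cv2.COLOR_BGR2HSV)
def edge(vals,): return vals
g=cv2.inRange(hsv,(0,0,165),(179,70,255)); g[:80]=0;g[260:]=0;g[:,:265]=0;g[:,405:]=0
# edge points: left/right by row, top by column
L=[];Rr=[];T=[]
for v in range(100,240,2):
    x=np.where(g[v])[0]; L.append((x.min()-.5,v))
    x=x[x<396]
    if v<135 or v>215: Rr.append((x.max()+.5,v))
for u in range(288,388,2): T.append((u,np.where(g[:,u])[0].min()-.5))
def line(p):
    w=cast("wrist",p,.018,C)[:,:2]; 
    for _ in range(3):
        m=w.mean(0);d=np.linalg.svd(w-m)[2][0];e=(w-m)@[-d[1],d[0]];w=w[abs(e)<max(.0007,1.5*e.std())]
    return m,d,len(w)
for n,p in(("L",L),("R",Rr),("T",T)):
    m,d,k=line(p); n_=np.array([-d[1],d[0]]); print(n,m.round(4),d.round(4),k, "ang",np.degrees(np.arctan2(*d[::-1])).round(2)%180)
def blob(lo,hi,box,z,n):
    m=cv2.inRange(hsv,lo,hi);k=np.zeros_like(m);a,b,c,d=box;k[b:d,a:c]=m[b:d,a:c]
    c=max(cv2.findContours(k,0,1)[0],key=cv2.contourArea);w=cast("wrist",c[:,0].astype(float),z,C)[:,:2]
    e,r=cv2.minEnclosingCircle((w*1000).astype(np.float32));M=cv2.moments(k,True);u=(M["m10"]/M["m00"],M["m01"]/M["m00"])
    print(n,u,cast("wrist",u,z,C).round(4),"enc",np.round(e,1),round(r,1))
blob((3,90,90),(16,255,255),(300,105,365,170),.024,"blank")
blob((15,100,120),(30,255,255),(308,190,335,215),.0455,"stud")
print("pivot",cast("wrist",(374,198),.03,C))
cv2.imwrite("pics/w1c.png",cv2.resize(im[85:255,270:410],None,fx=3.5,fy=3.5,interpolation=2))
E
```

```text
L [ 0.4975 -0.2794] [ 0.1906 -0.9817] 70 ang 100.99
R [ 0.605  -0.2509] [ 0.1893 -0.9819] 30 ang 100.91
T [ 0.5385 -0.191 ] [0.9832 0.1823] 49 ang 10.5
blank (332.25165562913907, 137.32246561385634) [[ 0.5424 -0.2352  0.024 ]] enc [ 542.5 -235.5] 24.7
stud (321.03076923076924, 204.91538461538462) [[ 0.5437 -0.2993  0.0455]] enc [ 544.  -299.2] 6.6
pivot [[ 0.59662582 -0.28650514  0.03      ]]
```

View pics/w1c.png

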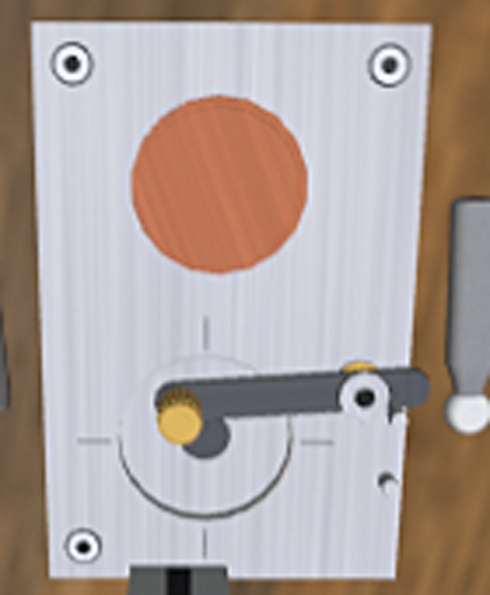

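Request:
jog_arm([
  [0,0,0.045,0,0],
  [0,0,0.045,0,0],
  [0,0,0.045,0,0],
  [0,0,0.03,0,0],
  [0,0,0.002,0,0],
  [0,0,0.002,0,0],
  [0,0,0.002,0,0],
])

```text
time: 3.15
eef_pos: [0.5409, -0.2799, 0.0444]
tcp_rot: [[-0.193, 0.981, 0.004], [0.981, 0.193, -0.003], [-0.004, 0.004, -1.0]]
contact_force: [-0.3, -0.3, 0.2]
finger_gap: -0.001
grip_force: 0.0
```

Run:
```python
from h import *
C=cal("wrist") if 0 else None
print(readout.state()["time"],readout.state()["eef_pos"],readout.state()["contact_force"])
im=eyes.camera("wrist"); cv2.imwrite("pics/w2.png",im)
```

```text
3.15 [ 0.54088655 -0.27991435  0.04437619] [-0.31365765 -0.28193252  0.16028166]
```

View pics/w2.png

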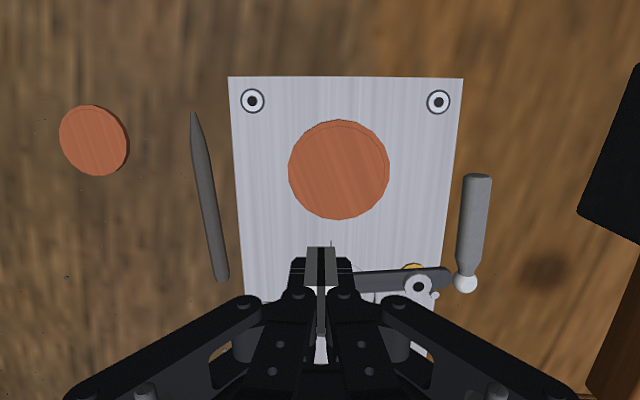

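The picture shows the tips at (322,260) between the blank (339,170) and the keeper, touching nothing. Now I'll sweep the stud open in an arc about the pivot.

Request:
jog_arm([
  [0,0,0.004,0,0],
  [-0.0069,-0.0017,0,-0.16,0],
  [-0.0069,-0.0017,0,-0.16,0],
  [-0.0069,-0.0017,0,-0.16,0],
  [-0.0069,-0.0017,0,-0.16,0],
  [-0.0069,-0.0017,0,-0.16,0],
  [-0.0069,-0.0017,0,-0.16,0],
])

```text
time: 3.9
eef_pos: [0.5501, -0.3188, 0.038]
tcp_rot: [[-0.816, 0.579, 0.0], [0.579, 0.816, -0.0], [-0.0, 0.0, -1.0]]
contact_force: [-0.3, 1.8, -0.0]
finger_gap: -0.004
grip_force: 0.6
```

```bash
cat >> h.py <<'E'
PC=np.array([.5534,-.2748]);TH=np.radians(10.9);PR=np.array([[np.cos(TH),-np.sin(TH)],[np.sin(TH),np.cos(TH)]])
def st():
    s=readout.state();R=np.array(s["tcp_rot"]);p=np.array(s["eef_pos"]);pl=(p[:2]-PC)@PR*1000
    yaw=np.degrees(np.arctan2(R[1,0],R[0,0]))-10.9-90; a=np.degrees(TH)+0
    print("t",s["time"],"plate",pl.round(1),"z",p[2].round(4),"rot",round((yaw+180)%360-180,1),"F plate",(np.array(s["contact_force"][:2])@PR).round(1),round(s["contact_force"][2],1),"gap",round(s["finger_gap"],3))
    T=R.T[:2,:2]; rel=T@(PR@((pl-[40,-20])/1000))*1000; print("tool rel pivot",rel.round(1),"j6",s["joint_pos"][5])
    return pl
E
python3 -c "
from h import *
st()
C=cal('top')
im=eyes.camera('top');m=cv2.inRange(cv2.cvtColor(im,cv2.COLOR_BGR2HSV),(15,110,120),(30,255,255))[170:230,320:390]
M=cv2.moments(m,True);print(M['m00']);u=(M['m10']/max(M['m00'],1)+320,M['m01']/max(M['m00'],1)+170);print((cast('top',u,.04,C)[0,:2]-PC)@PR)
"
```

```text
t 3.9 plate [-11.6 -42.6] z 0.038 rot 43.8 F plate [0.  1.8] -0.0 gap -0.004
tool rel pivot [ 19.4 -52.9] j6 -1.66884869686364
4.0
[0.05286521 0.00923084]
```

Request:
jog_arm([
  [-0.0069,-0.0018,0,-0.16,0],
  [-0.0069,-0.0018,0,-0.16,0],
  [-0.0069,-0.0018,0,-0.16,0],
  [-0.0069,-0.0018,0,-0.16,0],
  [-0.0069,-0.0018,0,-0.16,0],
  [-0.0069,-0.0018,0,-0.16,0],
  [0,0,0,0,0],
])

```text
time: 4.65
eef_pos: [0.586, -0.3411, 0.038]
tcp_rot: [[-0.991, -0.13, 0.001], [-0.13, 0.991, -0.001], [-0.001, -0.001, -1.0]]
contact_force: [0.7, 0.1, -0.2]
finger_gap: -0.005
grip_force: 0.0
```

```bash
python3 -c "
from h import *
st()"
```

```text
t 4.65 plate [ 19.5 -71.3] z 0.038 rot 86.6 F plate [ 0.8 -0. ] -0.2 gap -0.005
tool rel pivot [ 17.4 -52.4] j6 -2.4063274775610624
```

Request:
jog_arm([
  [-0.006,-0.0016,0,-0.14,0],
  [-0.001,0,0,0,0],
  [-0.001,0,0,0,0],
  [-0.001,0,0,0,0],
  [0,0,0,0,0],
])

```text
time: 5.15
eef_pos: [0.5913, -0.3417, 0.0376]
tcp_rot: [[-0.972, -0.235, -0.006], [-0.235, 0.972, -0.0], [0.006, 0.001, -1.0]]
contact_force: [-10.6, -0.6, 5.2]
finger_gap: 0.0
grip_force: 5.9
```

```bash
python3 -c "
from h import *
st()"
```

```text
t 5.15 plate [ 24.6 -72.9] z 0.0376 rot 92.7 F plate [-10.6   1.5] 5.2 gap 0.0
tool rel pivot [ 17.9 -52.1] j6 -2.5041553997887296
```

Request:
jog_arm([
  [0.012,0,0,0,0],
  [0,0,-0.04,0,0],
  [0,0,-0.04,0,30],
  [0,0,0,0.187,30],
  [0,0,0,0.187,30],
  [0,0,0,0.187,30],
  [0,0,0,0.187,30],
  [0,0,0,0.187,30],
])

```text
time: 5.95
eef_pos: [0.5825, -0.3438, 0.1177]
tcp_rot: [[-0.876, 0.482, 0.001], [0.482, 0.876, -0.0], [-0.001, 0.0, -1.0]]
contact_force: [0.9, -0.1, 0.4]
finger_gap: 0.353
grip_force: 0.0
```

Request:
jog_arm([
  [0,0,0,0.187,30],
  [0,0,0,0.187,30],
  [0,0,0,0.187,30],
  [0,0,0,0.187,30],
  [0,0,0,0.187,30],
  [0,0,0,0.187,30],
  [0,0,0,0,30],
])

```text
time: 6.65
eef_pos: [0.5825, -0.3439, 0.1176]
tcp_rot: [[-0.192, 0.981, 0.001], [0.981, 0.192, -0.0], [-0.001, 0.001, -1.0]]
contact_force: [-0.6, -0.6, -0.3]
finger_gap: 0.35
grip_force: 0.0
```

```bash
python3 -c "
from h import *
st();C=cal('wrist')
im=eyes.camera('wrist');cv2.imwrite('pics/w3.png',im)
hsv=cv2.cvtColor(im,cv2.COLOR_BGR2HSV)
m=cv2.inRange(hsv,(3,110,90),(16,255,255))
for k in cv2.findContours(m,0,1)[0]:
    if cv2.contourArea(k)>400:
        w=(cast('wrist',k[:,0].astype(float),.024,C)[:,:2]-PC)@PR*1000;print('disc',cv2.minEnclosingCircle(w.astype(np.float32)))
im=eyes.camera('top');cv2.imwrite('pics/t3.png',cv2.resize(im[145:245,280:400],None,fx=5,fy=5,interpolation=2))
"
```

```text
t 6.65 plate [ 15.5 -73.3] z 0.1176 rot 0.2 F plate [-0.7 -0.5] -0.3 gap 0.35
tool rel pivot [-53.2 -24.6] j6 -0.9051873118214625
disc ((-281.3551025390625, -229.9842987060547), 36.592018127441406)
disc ((195.33087158203125, -186.9901885986328), 53.039886474609375)
disc ((253.58480834960938, -196.84994506835938), 50.673152923583984)
disc ((3.137266159057617, -124.48323059082031), 13.22696304321289)
disc ((16.146535873413086, -168.94529724121094), 59.43336868286133)
disc ((-158.21795654296875, -115.10652923583984), 19.087810516357422)
disc ((271.5173034667969, -105.13090515136719), 15.803583145141602)
disc ((-181.97027587890625, -30.95952796936035), 79.39409637451172)
disc ((69.09310913085938, -54.57893371582031), 194.83253479003906)
disc ((-4.572767734527588, 41.489891052246094), 24.839500427246094)
disc ((-125.8102798461914, 50.47076416015625), 18.743675231933594)
```

View pics/w3.png

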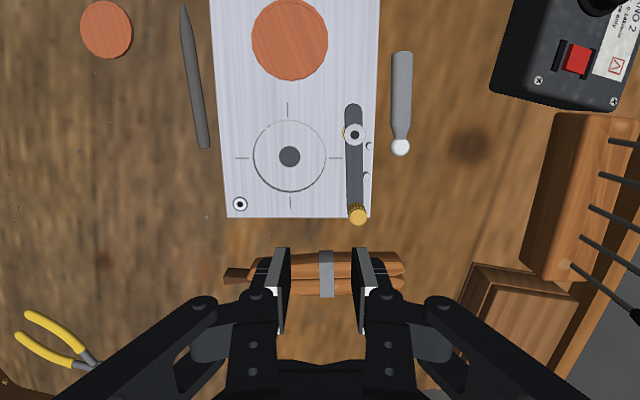

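Keeper is open along -y, with its stud at (357,215). The recess is free at (289,157) and the blank unmoved at (289,38). Next I'll go behind the blank with the fingers 30 mm open.

Request:
jog_arm([
  [0.0385,-0.005,0,0,30],
  [0.0385,-0.005,0,0,30],
  [0.0385,-0.005,0,0,30],
  [0.0385,-0.005,0,0,30],
  [0,0,0.04,0,30],
  [0,0,0.04,0,30],
  [0,0,0,0,30],
  [0,0,0,0,30],
])

```text
time: 7.55
eef_pos: [0.5327, -0.1966, 0.0375]
tcp_rot: [[-0.196, 0.981, -0.001], [0.981, 0.196, 0.001], [0.001, -0.001, -1.0]]
contact_force: [-0.3, -0.3, -0.3]
finger_gap: 0.352
grip_force: 0.0
```

```bash
python3 -c "
from h import *
st();C=cal('wrist')
im=eyes.camera('wrist');cv2.imwrite('pics/w4.png',im)
R0=np.array([[-.192,.981,.001],[.981,.192,0],[-.001,.001,-1]]);f,c,_,_=C;M=np.array(c['mount'])
C3=(f,c,R0@M[:3,3]+np.array([.5825,-.3439,.1176]),R0@M[:3,:3])
print('recess',(cast('wrist',(289.3,157),.018,C3)[0,:2]-PC)@PR*1000,'pivot',(cast('wrist',(354.5,134.5),.03,C3)[0,:2]-PC)@PR*1000)
"
```

```text
t 7.55 plate [-5.5 80.7] z 0.0375 rot 0.4 F plate [-0.4 -0.2] -0.3 gap 0.352
tool rel pivot [101.  -44.8] j6 -0.7642145645424234
recess [ -6.92298561 -35.74580357] pivot [ 38.57222238 -18.19869021]
```

Request:
jog_arm([
  [0,0.0015,0.004,0,30],
  [0,0,0.002,0,30],
  [0,0,0.001,0,30],
  [0,0,0.001,0,30],
  [0,0,0.001,0,30],
  [0,0,0,0,30],
])

```text
time: 8.2
eef_pos: [0.5345, -0.1965, 0.0286]
tcp_rot: [[-0.196, 0.981, 0.0], [0.981, 0.196, -0.0], [-0.0, 0.0, -1.0]]
contact_force: [-1.1, -0.6, 2.7]
finger_gap: 0.348
grip_force: 1.2
```

Request:
jog_arm([
  [0,0,0.001,0,30],
  [0,0,0,0,30],
])

```text
time: 8.4
eef_pos: [0.5346, -0.1965, 0.0285]
tcp_rot: [[-0.196, 0.981, -0.0], [0.981, 0.196, -0.0], [-0.0, -0.0, -1.0]]
contact_force: [-3.4, 2.6, 9.6]
finger_gap: 0.352
grip_force: 5.2
```

Request:
jog_arm([
  [0,0,-0.0033,0,30],
  [-0.005,0,0,0,30],
  [-0.005,0,0,0,30],
  [-0.005,0,0,0,30],
  [-0.005,-0.0003,0,0,30],
  [-0.005,-0.0003,0,0,30],
  [-0.005,-0.0003,0,0,30],
  [0,0,0,0,30],
])

```text
time: 9.2
eef_pos: [0.5395, -0.2269, 0.0306]
tcp_rot: [[-0.195, 0.981, 0.0], [0.981, 0.195, -0.0], [-0.001, 0.0, -1.0]]
contact_force: [-0.0, -1.0, -0.8]
finger_gap: 0.347
grip_force: 0.0
```

```bash
cat >> h.py <<'E'
def blankw(z=.024):
    C=cal('wrist');im=eyes.camera('wrist');hsv=cv2.cvtColor(im,cv2.COLOR_BGR2HSV)
    m=cv2.inRange(hsv,(3,110,90),(16,255,255))
    for k in cv2.findContours(m,0,1)[0]:
        if cv2.contourArea(k)>400:
            w=(cast('wrist',k[:,0].astype(float),z,C)[:,:2]-PC)@PR*1000;e,r=cv2.minEnclosingCircle(w.astype(np.float32))
            if abs(e[0])<60 and abs(e[1])<90: print('disc',np.round(e,1),round(r,1),'extent',w.min(0).round(1),w.max(0).round(1))
    return im
E
python3 -c "
from h import *
st();cv2.imwrite('pics/w5.png',blankw())
"
```

```text
t 9.2 plate [-4.6 49.7] z 0.0306 rot 0.4 F plate [-0.2 -1. ] -0.8 gap 0.347
tool rel pivot [ 69.9 -44.2] j6 -0.800579165564712
disc [-4.1 20. ] 25.5 extent [-26.1  -5.1] [17.9 43.8]
```

View pics/w5.png

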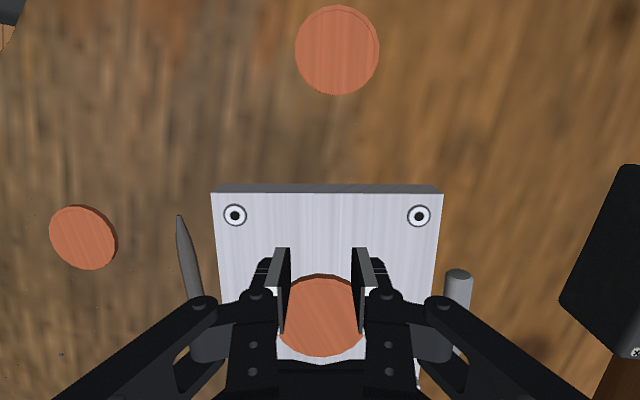

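The blank sits centred between the fingers at (321,315) and is sliding. I'll keep pushing.

Request:
jog_arm([
  [-0.005,-0.0002,0,0,30],
  [-0.005,-0.0002,0,0,30],
  [-0.005,-0.0002,0,0,30],
  [-0.005,-0.0002,0,0,30],
  [-0.005,-0.0002,0,0,30],
  [-0.005,-0.0002,0,0,30],
  [-0.005,-0.0002,0,0,30],
  [0,0,0,0,30],
])

```text
time: 10.05
eef_pos: [0.545, -0.2615, 0.0307]
tcp_rot: [[-0.195, 0.981, 0.0], [0.981, 0.195, -0.001], [-0.001, 0.0, -1.0]]
contact_force: [-0.4, -0.1, 0.2]
finger_gap: 0.352
grip_force: 0.0
```

```bash
python3 -c "
from h import *
st();blankw()
"
```

```text
t 10.05 plate [-5.7 14.7] z 0.0307 rot 0.4 F plate [-0.4 -0.1] 0.2 gap 0.352
tool rel pivot [ 35.  -45.5] j6 -0.8432201556327948
disc [ -5.3 -15.6] 24.8 extent [-27.2 -40.2] [16.8  8.8]
```

Request:
jog_arm([
  [-0.003,-0.0001,0,0,30],
  [-0.003,-0.0001,0,0,30],
  [-0.003,-0.0001,0,0,30],
  [-0.003,-0.0001,0,0,30],
  [-0.002,0,0,0,30],
  [-0.002,0,0,0,30],
  [-0.002,0,0,0,30],
  [0,0,0,0,30],
])

```text
time: 10.9
eef_pos: [0.5479, -0.2786, 0.0305]
tcp_rot: [[-0.196, 0.981, -0.0], [0.981, 0.196, -0.0], [-0.0, -0.0, -1.0]]
contact_force: [-0.9, -0.2, 0.4]
finger_gap: 0.353
grip_force: 0.4
```

```bash
python3 -c "
from h import *
st();blankw()
"
```

```text
t 10.9 plate [-6.2 -2.7] z 0.0305 rot 0.4 F plate [-0.9 -0. ] 0.4 gap 0.353
tool rel pivot [ 17.6 -46. ] j6 -0.863426969475154
disc [ -5.  -29.6] 23.4 extent [-24.9 -51.7] [14.2 -6.2]
```

Request:
jog_arm([
  [-0.001,0,0,0,30],
  [-0.001,0,0,0,30],
  [-0.001,0,0,0,30],
  [-0.001,0,0,0,30],
  [-0.001,0,0,0,30],
  [0,0,0,0,30],
])

```text
time: 11.55
eef_pos: [0.5489, -0.2832, 0.0305]
tcp_rot: [[-0.196, 0.981, -0.0], [0.981, 0.196, 0.0], [0.0, -0.0, -1.0]]
contact_force: [-1.0, 1.2, -0.3]
finger_gap: 0.348
grip_force: 0.7
```

```bash
python3 -c "
from h import *
st();im=blankw();cv2.imwrite('pics/w6.png',im[200:400,170:490])
"
```

```text
t 11.55 plate [-6.  -7.4] z 0.0305 rot 0.4 F plate [-0.8  1.3] -0.3 gap 0.348
tool rel pivot [ 12.9 -45.9] j6 -0.8687683024953758
disc [ -5.6 -33.9] 23.5 extent [-24.8 -55.9] [ 14.2 -11.5]
```

View pics/w6.png

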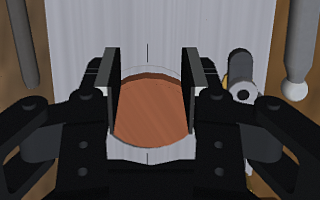

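Request:
jog_arm([
  [0.003,0,0,0,30],
  [0,0,-0.03,0,30],
  [0,0,-0.04,0,30],
  [-0.04,0,-0.01,0,0],
  [-0.03,0,0,0,0],
  [0,0,0,0,0],
  [0,0,0,0,0],
])

```text
time: 12.3
eef_pos: [0.5621, -0.3491, 0.1105]
tcp_rot: [[-0.195, 0.981, 0.0], [0.981, 0.195, 0.0], [0.0, 0.0, -1.0]]
contact_force: [0.4, 0.2, -0.7]
finger_gap: -0.001
grip_force: 0.0
```

```bash
python3 -c "
from h import *
st();im=blankw(.018);C=cal('wrist')
u=proj('wrist',[[*(PC+PR@[-.006,-.038]),.018]],C)[0];print(u)
x,y=(u-[70,60]).astype(int);y=max(y,0);cv2.imwrite('pics/w7.png',cv2.resize(im[y:y+120,x:x+140],None,fx=4,fy=4,interpolation=2))
"
```

```text
t 12.3 plate [ -5.5 -74.6] z 0.1105 rot 0.3 F plate [0.4 0.1] -0.7 gap -0.001
tool rel pivot [-54.3 -45.9] j6 -0.9345316685232857
disc [ -6.  -35.8] 24.8 extent [-30.5 -60.5] [ 18.2 -11.5]
[319.93191304 161.76926526]
```

View pics/w7.png

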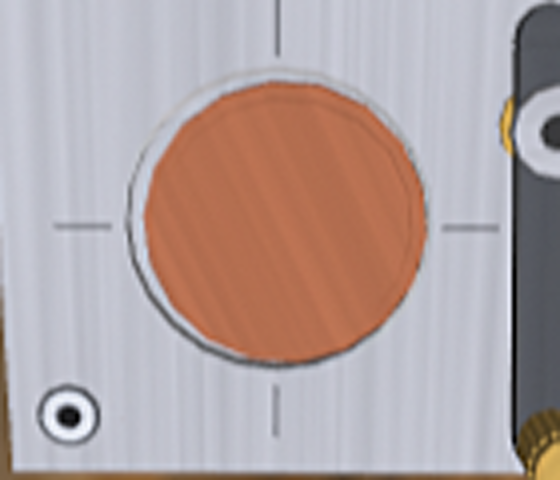

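Seen from above, the blank sits inside the rim. Its diameter ratio to the mouth is 0.943 (50/53), so its top is level with the plate, meaning it is flat and dropped. Next I'll move to the far side of the stud.

Request:
jog_arm([
  [0.001,0.035,0,0,0],
  [0.001,0.0355,0,0,0],
  [0,0,0,-0.187,0],
  [0,0,0,-0.187,0],
  [0,0,0,-0.187,0],
  [0,0,0,-0.187,0],
  [0,0,0,-0.187,0],
  [0,0,0,-0.187,0],
])

```text
time: 13.15
eef_pos: [0.6307, -0.3314, 0.11]
tcp_rot: [[-0.885, 0.466, -0.001], [0.466, 0.885, 0.001], [0.001, 0.0, -1.0]]
contact_force: [-0.9, -0.3, 0.3]
finger_gap: -0.002
grip_force: 0.0
```

Request:
jog_arm([
  [0,0,0,-0.187,0],
  [0,0,0,-0.187,0],
  [0,0,0,-0.187,0],
  [0,0,0,-0.187,0],
  [0,0,0,-0.187,0],
  [0,0,0,0,0],
  [0,0,0,0,0],
])

```text
time: 13.85
eef_pos: [0.6307, -0.3321, 0.1102]
tcp_rot: [[-0.972, -0.237, -0.001], [-0.237, 0.972, 0.001], [0.001, 0.001, -1.0]]
contact_force: [0.6, -0.2, 0.1]
finger_gap: -0.0
grip_force: 0.0
```

```bash
python3 -c "
from h import *
st()
"
```

```text
t 13.85 plate [ 65.1 -70.9] z 0.1102 rot 92.8 F plate [ 0.6 -0.3] 0.1 gap -0.0
tool rel pivot [-22.5 -52.1] j6 -2.4637664314401446
```

Request:
jog_arm([
  [0,-0.001,0.035,0,0],
  [0,0,0.03,0,0],
  [0,0,0.006,0,0],
  [0,0,0,0,0],
  [0.002,0,0,0,0],
  [0.002,0,0,0,0],
])

```text
time: 14.45
eef_pos: [0.6284, -0.3361, 0.0422]
tcp_rot: [[-0.971, -0.239, 0.003], [-0.239, 0.971, -0.003], [-0.003, -0.003, -1.0]]
contact_force: [0.5, 0.3, 0.4]
finger_gap: 0.006
grip_force: 0.0
```

```bash
python3 -c "
from h import *
st()
"
```

```text
t 14.45 plate [ 62.1 -74.4] z 0.0422 rot 92.9 F plate [0.6 0.2] 0.4 gap 0.006
tool rel pivot [-19.3 -55.4] j6 -2.472383201599251
```

Request:
jog_arm([
  [0,0,0,0,0],
  [0.0068,-0.0016,0,0.16,0],
  [0.0068,-0.0018,0,0.16,0],
  [0.0068,-0.0018,0,0.16,0],
  [0.0068,-0.0018,0,0.16,0],
  [0.0068,-0.0018,0,0.16,0],
])

```text
time: 15.05
eef_pos: [0.5942, -0.3448, 0.0412]
tcp_rot: [[-0.924, 0.382, 0.003], [0.382, 0.924, -0.003], [-0.004, -0.002, -1.0]]
contact_force: [0.4, -1.8, -0.4]
finger_gap: -0.001
grip_force: 0.8
```

```bash
python3 -c "
from h import *
st()
"
```

```text
t 15.05 plate [ 26.9 -76.5] z 0.0412 rot 56.6 F plate [ 0.1 -1.8] -0.4 gap -0.001
tool rel pivot [-20.1 -54.4] j6 -1.8794743756813594
```

Request:
jog_arm([
  [0.0068,-0.0019,0,0.16,0],
  [0.0068,-0.0019,0,0.16,0],
  [0.0068,-0.0019,0,0.16,0],
  [0.0068,-0.0019,0,0.16,0],
  [0,0,0,0,0],
])

```text
time: 15.55
eef_pos: [0.5669, -0.3355, 0.0407]
tcp_rot: [[-0.629, 0.777, 0.001], [0.777, 0.629, -0.001], [-0.001, 0.0, -1.0]]
contact_force: [0.2, 0.3, 0.2]
finger_gap: -0.003
grip_force: 0.0
```

```bash
python3 -c "
from h import *
st()
"
```

```text
t 15.55 plate [  1.8 -62.2] z 0.0407 rot 28.1 F plate [0.2 0.3] 0.2 gap -0.003
tool rel pivot [-19.2 -53.6] j6 -1.3981144871988744
```

Request:
jog_arm([
  [0.0068,-0.0019,0,0.16,0],
  [0.0068,-0.0019,0,0.16,0],
  [0.0068,-0.0019,0,0.16,0],
  [0.005,-0.0013,0,0.12,0],
  [0,0,0,0,0],
])

```text
time: 16.05
eef_pos: [0.5489, -0.3164, 0.0402]
tcp_rot: [[-0.211, 0.977, 0.001], [0.977, 0.211, -0.0], [-0.0, 0.001, -1.0]]
contact_force: [0.2, 1.2, -0.3]
finger_gap: 0.001
grip_force: 0.0
```

```bash
python3 -c "
from h import *
st()
"
```

```text
t 16.05 plate [-12.3 -40. ] z 0.0402 rot 1.3 F plate [0.4 1.2] -0.3 gap 0.001
tool rel pivot [-18.8 -52.7] j6 -0.9264628406632204
```

Push straight along +x of the tool until it meets the closed stop.

Request:
jog_arm([
  [0.001,0,0,0,0],
  [0.001,0,0,0,0],
  [0.001,0,0,0,0],
  [0.001,0,0,0,0],
  [0,0,0,0,0],
])

```text
time: 16.55
eef_pos: [0.5479, -0.3125, 0.0397]
tcp_rot: [[-0.209, 0.978, 0.0], [0.978, 0.209, -0.0], [-0.0, 0.0, -1.0]]
contact_force: [0.3, -1.6, 0.6]
finger_gap: 0.003
grip_force: 0.5
```

```bash
python3 -c "
from h import *
st()
"
```

```text
t 16.55 plate [-12.5 -36. ] z 0.0397 rot 1.2 F plate [-0.  -1.6] 0.6 gap 0.003
tool rel pivot [-14.9 -52.8] j6 -0.9206972752176534
```

Request:
jog_arm([
  [0.001,0,0,0,0],
  [0.001,0,0,0,0],
  [0.001,0,0,0,0],
  [0,0,0,0,0],
])

```text
time: 16.95
eef_pos: [0.5477, -0.3115, 0.0399]
tcp_rot: [[-0.209, 0.978, 0.002], [0.978, 0.209, -0.004], [-0.004, 0.001, -1.0]]
contact_force: [0.8, -8.2, -3.3]
finger_gap: 0.0
grip_force: 3.9
```

```bash
python3 -c "
from h import *
st()
"
```

```text
t 16.95 plate [-12.6 -35. ] z 0.0399 rot 1.2 F plate [-0.8 -8.2] -3.3 gap 0.0
tool rel pivot [-13.9 -52.8] j6 -0.9173728314642834
```

Request:
jog_arm([
  [-0.01,0,0,0,0],
  [0,0,-0.035,0,0],
  [-0.03,0,-0.04,0,0],
  [-0.01,0,0,0,0],
  [0,0,0,0,0],
  [0,0,0,0,0],
])

```text
time: 17.55
eef_pos: [0.5568, -0.3574, 0.1129]
tcp_rot: [[-0.209, 0.978, -0.002], [0.978, 0.209, 0.003], [0.003, -0.002, -1.0]]
contact_force: [-0.8, -1.0, -0.3]
finger_gap: 0.002
grip_force: 0.0
```

```bash
python3 -c "
from h import *
st();C=cal('wrist');im=eyes.camera('wrist')
hsv=cv2.cvtColor(im,cv2.COLOR_BGR2HSV)
u=proj('wrist',[[*(PC+PR@[-.014,-.020]),.0455],[*(PC+PR@[.04,-.020]),.030]],C);print(u)
x,y=(u.mean(0)-[90,65]).astype(int);y=max(y,0);cv2.imwrite('pics/w8.png',cv2.resize(im[y:y+150,x:x+190],None,fx=4,fy=4,interpolation=2));print(x,y)
"
```

```text
t 17.55 plate [-12.3 -81.8] z 0.1129 rot 1.1 F plate [-1.  -0.8] -0.3 gap 0.002
tool rel pivot [-60.7 -53.6] j6 -0.9636405109077447
[[319.59962254 127.30233592]
 [401.68635326 127.32918136]]
270 62
```

View pics/w8.png

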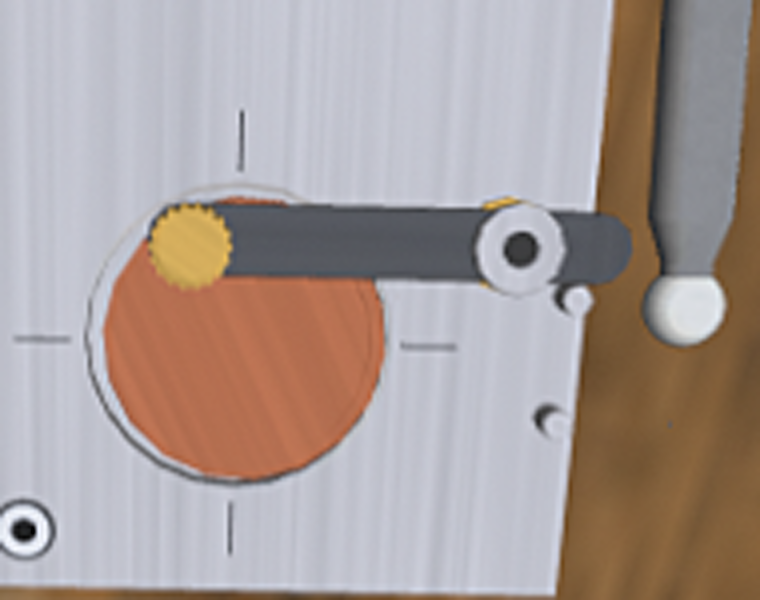

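The keeper at (390,240) lies parallel to the plate's x marks, with its tail against the stop pin at (573,298). Its bar is over the edge of the blank, which lies flat in the recess. I'm handing in the job.

```bash
python3 -c "
from rig import workorder
print(workorder.job_done())"
```

```text
the job is handed in; nothing more can be done
None
```

The job is handed in at about 17.6 s: I pushed the keeper open to its stop, slid the blank flat into the recess, and pushed the keeper back over its edge against the closed stop; no verdict came back, and my last picture shows it all in place with the arm clear.

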